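# Square a sensor bracket into a fixture corner and hold it

## Robot

A 6-joint arm with a two-finger parallel gripper is mounted at the origin on a cart in front of the work surface, level with it; the furniture and walls round the work are solid. World frame = base frame: x ahead of the robot, y to its left, z up, the work surface at z = 0. Lengths are in m, angles in rad, forces in N, time in s.
With the tool pointing down it reaches from about 0.375 to 0.9 m from the base axis. Payload 3.1 kg.
Tool frame: the origin (TCP) lies between the finger pads; the fingertips stand 11 mm ahead of it and the grasp point (between the pads) lies 8 mm behind it; z points along the fingers, y is the line along which they close (so a half turn about z gives the same grasp; the last joint's range is limited). The gripper opens to 87 mm and grips with 3 to 60 N. Pads are 19 mm wide; open, the fingers measure 117 mm over their backs; the gripper's body (75 mm by 190 mm) begins 51 mm behind the grasp point.
Start: joints at [-1.296, 0.527, 1.433, -0, 1.181, -0.178], TCP at [0.274, -0.562, 0.234] pointing down, gripper open.
Joint ranges: [-3.08, 3.08], [-0.75, 2.2], [0.22, 2.44], [-1.43, 4.57], [0, 2.65], [-2.85, 2.85]. Speed limits (rad/s): [2.79, 2.79, 3.14, 3.14, 3.14, 3.14].

## Interface

Orientations are given as a unit quaternion [x, y, z, w].
In Python, from rig import robot gives the robot as it stands.
- The arm moves only by the tool move_arm, never from a script. Its argument "moves" is text: rows parted by semicolons, each of 7 numbers parted by spaces: the shift along the tool's x, y, z in units of 100 mm (1.0 is 100 mm), then the turn, a rotation vector about the tool's x, y, z in units of 90 degrees (1.0 is 90 degrees), then the opening, from 0 (shut) to 1 (fully open). A call has 1 to 12 rows; each row is the pose to reach, as a shift and turn from the pose commanded when the call began, along the tool's axes at that moment; what a row does not reach only later rows make up. A row lasts 1/10 s, in which the tool goes at most 50 mm and 8.59 degrees, less where a joint would pass 70% of its speed; a pose out of reach is approached as far as the arm can. A call with a number of a shift or a turn outside -1 to 1 is refused whole. A call with a gripper value outside its range is refused whole. The fingers move at their own pace and stop on an object; "squeeze" is the grip in N (left out, the last holds). Time passes only in rows, so rows that repeat a pose let the fingers close. It gives the time, the measured TCP pose, the force, the opening and the grip force at its end, in the units of the state.
- robot.get_obs(): the state, without advancing time (a new reading comes with each control period).
- robot.camera(name): name is "side" or "top"; returns a dict with "image" (400x640x3 uint8, red, green, blue), "intrinsics" (3x3 intrinsics, pixels), "extrinsics" (4x4, takes a point from world to camera coordinates). Camera axes: x right, y up, looking along -z (the intrinsics and any distortion apply to the point x, -y, -z); pixel columns grow to the right and rows downward; lengths in m; the calibration is good to about 2 mm. A picture is of the moment at which its call begins. There is no depth.
- robot.hand_in(): hands the job in; it is judged then, once.
The state is a dict: "time": time; "q": joint angles; "joint_velocities": joint speeds; "joint_torque": joint torques, N m; "position": TCP position; "tool_rot": TCP orientation; "ft_force": force on the tool from outside, world axes, zero at the start; "moment": the same for the moment, N m; "grip_width": finger opening in m; "grip_force": force on a finger pad.
Only numpy, scipy, OpenCV 4.12 (cv2) and the standard library are available. Lean on these libraries where they do the work, as an engineer would, in place of code of your own. Each camera call takes 0.05 s, during which the arm holds its last target. There are 200 camera calls.

## Task

A capped vial has been left standing in the corner of the small steel squaring fixture: first stand it upright on the bench, off the fixture, and let go of it. Then put the aluminium bracket flat on the fixture plate, its upright web on the side towards the robot and parallel to the far fence, and press its foot squarely into the corner so that it bears firmly on both fences at once, as if for marking out. Finish while still holding it pressed there, without ramming it, and leave the brass tee and the rubber stopper where they are.

Things in the scene. Friction and masses are not known exactly. Their poses are not given: they have to be found in the camera images.
- fixture: Squaring fixture, fixed to the bench: steel plate 120 x 120 mm, top 12 mm above the bench, with two dark fences along its far (+x) and left (+y) edges. Origin at the centre of the plate's underside; its x axis points towards the far fence, y towards the left fence; it may be turned on the bench by up to 0.3 rad. Tall glassware (to about 0.45 m) stands right of it.
- far_fence: Far fence of the fixture, a bar 12 mm thick, 96 mm long (along the fixture's y), 18 mm high above the plate. Origin at the centre of its underside, on the plate; its inner face lies at +48 mm on the fixture's x axis and spans y -60 to +36 mm.
- left_fence: Left fence of the fixture, a bar 12 mm thick, 96 mm long (along the fixture's x), 18 mm high above the plate. Origin at the centre of its underside, on the plate; its inner face lies at +48 mm on the fixture's y axis and spans x -60 to +36 mm.
- corner (a point): The fixture's corner: the point on the plate's top where the inner faces of the two fences would meet (48, 48, 12 mm in the fixture's frame). The fences end 12 mm short of it (relief gap). Axes as the fixture's. All is rigid, friction about 0.6: a push along one fence must first beat the drag of the other fence and of the plate (up to about 10 N) before it loads the fence ahead.
- bracket: Loose aluminium L-bracket, about 0.18 kg, starting on the bench to the left of the fixture: flat foot 50 mm (its x) x 56 mm (its y) x 10 mm thick, with an upright web on the foot's -x edge. 60 mm high over all. Origin at the centre of the foot's underside. Seated in the corner, its axes are parallel to the fixture's and its origin lies at (23, 20, 12) mm in the fixture's frame.
- bracket_web (a point): Centre of the bracket's upright web, to grasp from above across its thickness: web 10 mm thick (bracket x), 44 mm wide (bracket y), from the foot's top at 10 mm to 60 mm above the underside; this point is 20 mm to the -x side of the foot's centre and 35 mm above the underside. Axes as the bracket's.
- bracket_foot (a point): Centre of the bracket's foot, 5 mm above its underside. Axes as the bracket's.
- vial: The vial as a whole (see vial_centre); origin at the centre of its underside.
- vial_centre (a point): Glass sample vial, grey inside, with a white screw cap, 28 mm in diameter, 58 mm high, about 0.04 kg, loose, starting upright on the fixture plate where the bracket must go. Point at its centre, 29 mm above its underside; z points to the cap.
- tee: Brass tee fitting 34 x 44 x 16 mm, loose on the bench, a bystander. Origin at the centre of its underside.
- stopper: Rubber stopper, a tapered plug 34 mm in diameter and 28 mm high, loose on the bench, a bystander. Origin at the centre of its underside.
There are look-alikes about, which are no part of the job. Of the things that look like the bracket, take the one that is nearest to the robot's base at the start.

How it is judged:
On the way, in this order (a step that is already met when the one before it is completed fails the run):
1. the vial stands upright on the bench, off the fixture, let go (height (world z) of vial_centre between 0.023 and 0.035 m and angle between vial_centre's own z axis and vertical below 0.12 rad and contact force between vial and the fingers below 0.05 N and contact force between vial and fixture below 0.05 N and linear speed of vial below 0.03 m/s), for 0.3 s.
2. the bracket lies flat and square in the corner, pressed on both fences (contact force between bracket and far_fence above 1 N and contact force between bracket and left_fence above 1 N and contact force between bracket and the fingers above 1 N and x of bracket_foot in the frame of fixture between 0.019 and 0.027 m and y of bracket_foot in the frame of fixture between 0.016 and 0.024 m and z of bracket_foot in the frame of fixture between 0.014 and 0.0205 m and x of bracket_web in the frame of fixture below 0.01 m and angle between the x axis of bracket and the x axis of fixture, either way round below 0.06 rad and angle between bracket's own z axis and vertical below 0.06 rad), for 0.3 s.
At the end, for the whole second after the job is handed in: Bracket flat and square in the corner (4 mm, 0.06 rad), web towards the robot, held by the fingers and bearing on both fences with over 1 N each; vial upright (0.12 rad) on the bench, off the fixture, let go (all of step 1 and all of step 2); the arm keeps its last pose, push and grip.
It fails at once if the brass tee or the rubber stopper is pushed out of its place (over 30 mm) (distance of any of tee, stopper from where it was at the start of the episode above 0.03 m).
It fails at once if the vial is knocked over (angle between vial_centre's own z axis and vertical above 0.8 rad).
It fails at once if the bracket is rammed into a fence (over 80 N) (contact force between bracket and far_fence above 80 N or contact force between bracket and left_fence above 80 N).
It also fails if it takes over 67 s, if anything falls off the work surface, if the arm or the gripper's body presses on something with over 40 N, if the wrist force passes 120 N, or if a joint passes its speed limit or range.

## Working session

There is one attempt and no reset: what is moved stays moved. The work goes in short steps, Python scripts to look and compute and a tool call to move; the robot and the scene stay as the last step left them, time stands still between calls to the robot, and variables do not carry over. Pictures are saved under pics/ and viewed, at most 10 in all, crops included, and the job is handed in when it is done.

Besides the shell and the picture viewer there is one more tool, called as a command line: name --argument value ..., lists and objects as JSON in quotes. move_arm: Moves the arm, as the interface text tells. Shifts and turns lie within -1 to 1; 1 stands for 100 mm of shift or 90 degrees of turn. Its arguments: {"type":"object","properties":{"moves":{"type":"string"},"squeeze":{"type":"number"}},"required":["moves"]}

```bash
ls; mkdir -p pics
cat > h.py <<'E'
import numpy as np, cv2
from rig import robot
from scipy.spatial.transform import Rotation as R
def shot(name,fn=None):
    c=robot.camera(name); im=c["image"]
    if fn: cv2.imwrite("pics/"+fn,cv2.cvtColor(im,cv2.COLOR_RGB2BGR))
    np.savez("last_"+name,im=im,K=c["intrinsics"],E=c["extrinsics"])
    return im,np.array(c["intrinsics"]),np.array(c["extrinsics"])
def load(n):
    d=np.load("last_%s.npz"%n); return d["im"],d["K"],d["E"]
def ray(K,E,u,v):
    d=np.linalg.inv(K)@[u,v,1]; d=np.array([d[0],-d[1],-d[2]])
    Rt=E[:3,:3]; return -Rt.T@E[:3,3], Rt.T@d
def onz(K,E,u,v,z):
    o,d=ray(K,E,u,v); return o+d*(z-o[2])/d[2]
def proj(K,E,p):
    c=E[:3,:3]@np.array(p)+E[:3,3]; q=K@[c[0],-c[1],-c[2]]; return q[:2]/q[2]
E
python3 - <<'E'
from h import *
c=robot.camera("top"); print({k:(v if k!="image" else 0) for k,v in c.items()})
for n in("top","side"):
    im,K,E=shot(n,n+"0.png"); print(n,-E[:3,:3].T@E[:3,3])
o=robot.get_obs();print(o)
E
```

```text
pics
{'image': 0, 'intrinsics': array([[377.33781279,   0.        , 317.88393881],
       [  0.        , 377.33781279, 200.68310725],
       [  0.        ,   0.        ,   1.        ]]), 'extrinsics': array([[-1.45329849e-03, -9.99631665e-01,  2.71002289e-02,
         2.27020875e-01],
       [ 9.98106591e-01,  2.16403106e-04,  6.15076060e-02,
        -5.34043466e-01],
       [-6.14908152e-02,  2.71383060e-02,  9.97738639e-01,
        -9.00186603e-01],
       [ 0.00000000e+00,  0.00000000e+00,  0.00000000e+00,
         1.00000000e+00]])}
top [0.47800902 0.25148236 0.92484637]
side [0.61246031 1.05249448 0.56801968]
{'time': 0.15, 'q': array([-1.29552527e+00,  5.28249168e-01,  1.43358379e+00, -4.14726124e-05,
        1.18138566e+00, -1.78483553e-01]), 'joint_velocities': array([ 0.00026485, -0.00149003, -0.00245852, -0.00040785,  0.0010674 ,
       -0.00080511]), 'joint_torque': array([-1.37461193e-04, -4.40432739e+01, -1.76841938e+01,  6.33687875e-02,
        5.52491297e-02, -9.43850523e-05]), 'position': array([ 0.27384407, -0.56122588,  0.23280623]), 'tool_rot': array([ 9.74371455e-01,  2.24943563e-01, -5.84827199e-05, -8.11099301e-04]), 'ft_force': array([-0.14367575,  0.43836689,  0.23775085]), 'moment': array([ 0.00139905,  0.06436808, -0.01447061]), 'grip_force': 0.0, 'grip_width': 0.08681900264118382}
```

View pics/top0.png

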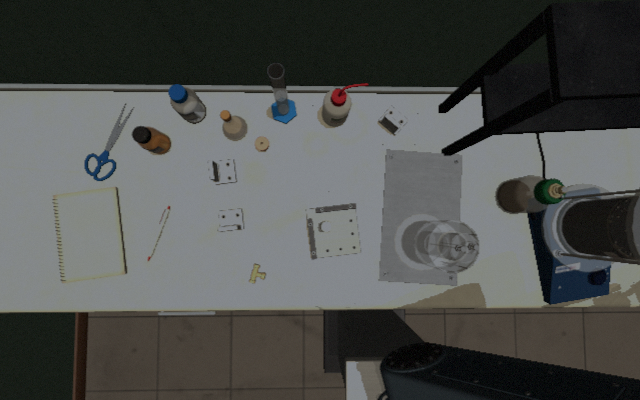

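View pics/side0.png

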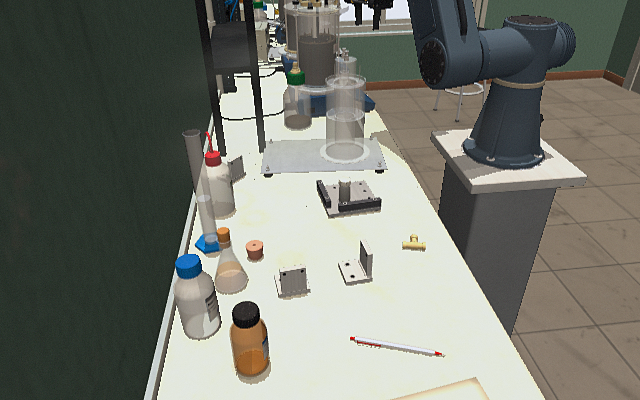

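The top view shows three bracket look-alikes, at (230,219), (222,170) and (393,120). The one at (230,219) is lowest in the image, so it is nearest the base. The fixture is at (333,232) with the vial at about (326,227), the tee at (257,273) and the stopper at (262,144). I'll check this in enlarged crops.

Run:
```python
from h import *
im,K,E=load("top")
a=cv2.resize(im[195:275,295:375],(400,400),interpolation=cv2.INTER_CUBIC)
b=cv2.resize(im[190:250,200:260],(400,400),interpolation=cv2.INTER_CUBIC)
cv2.imwrite("pics/crop1.png",cv2.cvtColor(np.hstack([a,b]),cv2.COLOR_RGB2BGR))
im,K,E=load("side")
a=cv2.resize(im[165:225,305:395],(400,267),interpolation=cv2.INTER_CUBIC)
b=cv2.resize(im[230:290,325:415],(400,267),interpolation=cv2.INTER_CUBIC)
cv2.imwrite("pics/crop2.png",cv2.cvtColor(np.hstack([a,b]),cv2.COLOR_RGB2BGR))
```

```text
(no output)
```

View pics/crop1.png

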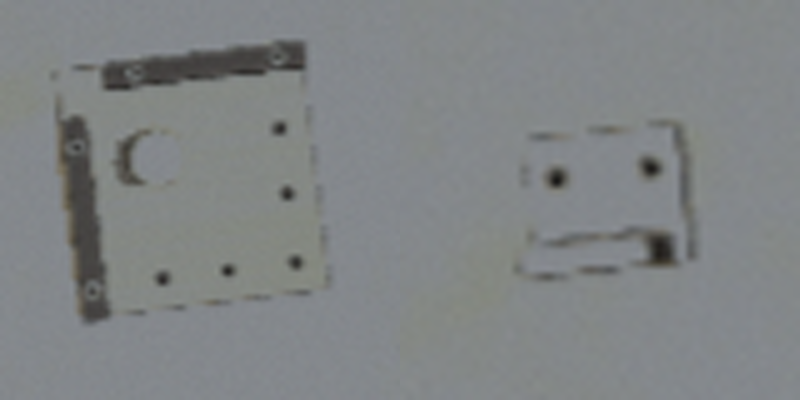

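View pics/crop2.png

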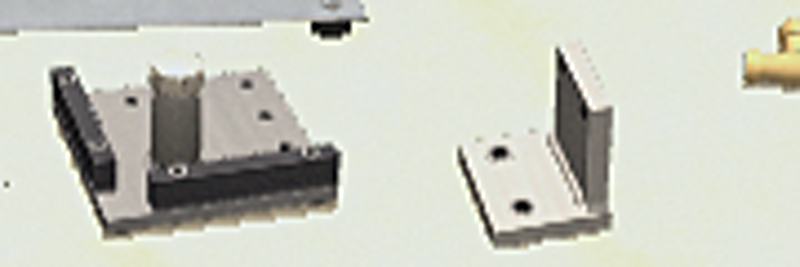

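Run:
```python
from h import *
im,K,E=load("top")
g=cv2.cvtColor(im,cv2.COLOR_RGB2GRAY)
print(np.unique(g[195:275,295:375]//10,return_counts=True))
m=(g<105).astype(np.uint8); m[:, :295]=0;m[:,375:]=0;m[:195]=0;m[275:]=0
n,l,s,c=cv2.connectedComponentsWithStats(m)
for i in range(1,n):
    if s[i,4]>60:
        ys,xs=np.where(l==i)
        P=np.array([onz(K,E,x,y,0.03)[:2] for x,y in zip(xs,ys)])
        r=cv2.minAreaRect((P*1000).astype(np.float32)); mu=P.mean(0); w,V=np.linalg.eigh(np.cov(P.T))
        print(s[i],mu,V[:,1],np.sqrt(12*w),r)
# holes & shapes side masks
b=im[190:250,200:260]; 
hs=lambda x,y,z:onz(K,E,x,y,z)
# crop coords for bracket: scale 400/60
def br(u,v,z): return onz(K,E,200+(u-400)*60/400-.5,190+v*60/400-.5,z)[:3].round(4)
print("web top corners",[br(*p,.06) for p in[(520,273),(680,262)]],[br(*p,.06) for p in [(530,243),(668,232)]])
print("foot far corners",br(527,136,.01),br(680,122,.01), "holes",br(556,177,.01),br(650,167,.01))
def fx(u,v,z): return onz(K,E,295+u/5-.5,195+v/5-.5,z)[:3].round(4)
print("vial cap",fx(157,157,.058))
print("plate corners",[fx(*p,.012) for p in[(55,72),(328,290),(85,318)]])
# other things
for nme,u,v,z in(("tee",257,273,.01),("stopper",262,144,.028)): print(nme,onz(K,E,u,v,z))
# vial in side
im,K2,E2=load("side"); print("side vial base/top px pred", proj(K2,E2,np.r_[fx(157,157,.058)]))
```

```text
(array([ 4,  5,  6,  7,  8,  9, 10, 11, 12, 13], dtype=uint8), array([   6,   17,  176,  139,   75,   99,   53,  106,  200, 5529]))
[315 203  41  10 232] [0.51677228 0.1857066 ] [-0.11827897  0.99298041] [0.01366386 0.09732745] ((516.7017211914062, 186.04969787597656), (13.479195594787598, 96.61439514160156), 6.699616432189941)
[307 218  10  42 230] [0.44434734 0.24307554] [-0.99282927 -0.11954092] [0.01347878 0.09550698] ((443.897705078125, 243.1406707763672), (96.85749053955078, 13.51817798614502), 6.689981460571289)
web top corners [array([0.4636, 0.456 , 0.06  ]), array([0.4672, 0.4018, 0.06  ])] [array([0.4738, 0.4528, 0.06  ]), array([0.4774, 0.406 , 0.06  ])]
foot far corners [0.5121 0.466  0.01  ] [0.5171 0.4111 0.01  ] holes [0.4973 0.4554 0.01  ] [0.5009 0.4217 0.01  ]
vial cap [0.4735 0.2096 0.058 ]
plate corners [array([0.5143, 0.2567, 0.012 ]), array([0.4091, 0.125 , 0.012 ]), array([0.3961, 0.2422, 0.012 ])]
tee [0.3611045  0.37249235 0.01      ]
stopper [0.66924956 0.36076539 0.028     ]
side vial base/top px pred [344.20287216 183.63017447]
```

Run:
```python
from h import *
im,K,E=load("top"); im2,K2,E2=load("side")
def tri(a,b):
    o1,d1=ray(K,E,*a);o2,d2=ray(K2,E2,*b)
    A=np.c_[d1,-d2]; t=np.linalg.lstsq(A,o2-o1,rcond=None)[0]
    return ((o1+d1*t[0]+o2+d2*t[1])/2).round(3), np.linalg.norm(o1+d1*t[0]-o2-d2*t[1]).round(3)
print("glass neck",tri((458,247),(344,52)))
print("green cap", tri((548,190),(295,76)))
print("glass base circle z.02",[onz(K,E,u,v,.02).round(3) for u,v in((395,243),(450,243),(422,215),(422,270))])
print("vessel edge", [onz(K,E,556,230,z).round(3) for z in(.1,.2,.3,.4,.5)])
for p in((.45,-.5),(.4,-.6),(.35,-.55)):
  for z in(.2,.4,.6): print(p,z,proj(K2,E2,(*p,z)).round(), proj(K,E,(*p,z)).round())
print(proj(K2,E2,(.43,-.05,.45)),proj(K,E,(.43,-.05,.45)))
s=im2[0:170,180:460]; t=im[100:320,360:640]
o=np.hstack([cv2.resize(s,(460,280)),cv2.resize(t,(340,280))])
cv2.imwrite("pics/obst.png",cv2.cvtColor(o,cv2.COLOR_RGB2BGR))
```

```text
glass neck (array([ 0.441, -0.004,  0.286]), np.float64(0.004))
green cap (array([ 0.547, -0.246,  0.16 ]), np.float64(0.0))
glass base circle z.02 [array([0.432, 0.042, 0.02 ]), array([ 0.432, -0.091,  0.02 ]), array([ 0.499, -0.025,  0.02 ]), array([ 0.368, -0.022,  0.02 ])]
vessel edge [array([ 0.464, -0.299,  0.1  ]), array([ 0.466, -0.232,  0.2  ]), array([ 0.467, -0.166,  0.3  ]), array([ 0.469, -0.099,  0.4  ]), array([ 0.471, -0.032,  0.5  ])]
(0.45, -0.5) 0.2 [318.  39.] [690. 238.]
(0.45, -0.5) 0.4 [317. -27.] [831. 243.]
(0.45, -0.5) 0.6 [ 316. -104.] [1135.  254.]
(0.4, -0.6) 0.2 [329.  32.] [741. 263.]
(0.4, -0.6) 0.4 [329. -31.] [901. 277.]
(0.4, -0.6) 0.6 [ 329. -103.] [1246.  309.]
(0.35, -0.55) 0.2 [346.  35.] [718. 289.]
(0.35, -0.55) 0.4 [346. -30.] [870. 313.]
(0.35, -0.55) 0.6 [ 347. -104.] [1203.  366.]
[347.16577342 -28.3139841 ] [545.20935396 261.49017232]
```

View pics/obst.png

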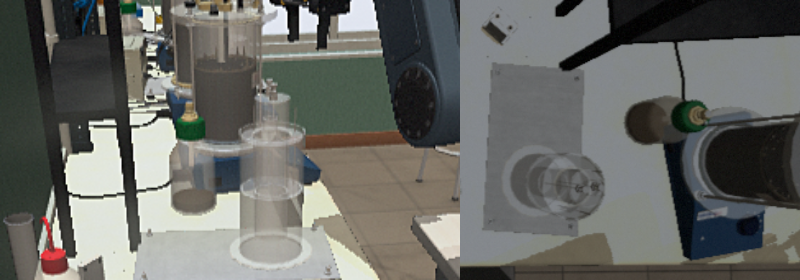

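The fixture is at O≈(0.462, 0.191) with yaw ≈0.119. The vial is at ≈(0.4735, 0.2096), which is (13.6, 17) mm in the fixture frame. The bracket web is at ≈(0.470, 0.432) with yaw ≈0.09 and already faces the robot, so it is the nearest of the three. The arm starts right of the tall glassware, so I'll lift it first and carry it over the top.

move_arm --moves "0 0 -0.5 0 0 0 1; 0 0 -1 0 0 0 1; 0 0 -1 0 0 0 1"

```text
time: 0.45
position: [0.2753, -0.5656, 0.3416]
tool_rot: [0.974, 0.225, 0.0, 0.008]
ft_force: [0.0, -0.8, -0.6]
grip_width: 0.0871
grip_force: 0.0
```

move_arm --moves "0 0 -0.5 0 0 0 1; 0 0 -1 0 0 0 1; 0 0 -1 0 0 0 1"

```text
time: 0.75
position: [0.275, -0.5645, 0.4417]
tool_rot: [0.974, 0.225, 0.0, 0.008]
ft_force: [0.6, 0.1, 0.2]
grip_width: 0.0869
grip_force: 0.0
```

move_arm --moves "0 0 -0.5 0 0 0 1; 0 0 -1 0 0 0 1; 0 0 -1 0 0 0 1; 0 0 -1 0 0 0 1"

```text
time: 1.15
position: [0.2741, -0.5619, 0.5343]
tool_rot: [0.974, 0.225, 0.0, 0.001]
ft_force: [-0.1, -0.9, -1.3]
grip_width: 0.0872
grip_force: 0.0
```

move_arm --moves "0.3 -0.35 -0.2 0 0 0 1; 0.6 -0.7 -0.2 0 0 0 1; 0.73 -0.87 -0.2 0 0 0 1"

```text
time: 1.45
position: [0.3021, -0.4481, 0.5521]
tool_rot: [0.974, 0.226, 0.0, -0.002]
ft_force: [0.1, -0.7, 0.2]
grip_width: 0.0871
grip_force: 0.0
```

move_arm --moves "0.3 -0.35 0 0 0 0 1; 0.6 -0.7 0 0 0 0 1; 0.73 -0.87 0 0 0 0 1"

```text
time: 1.75
position: [0.3291, -0.3374, 0.5515]
tool_rot: [0.974, 0.226, -0.0, -0.002]
ft_force: [0.9, -0.5, 0.2]
grip_width: 0.0869
grip_force: 0.0
```

move_arm --moves "0.3 -0.35 0 0 0 0 1; 0.6 -0.7 0 0 0 0 1; 0.73 -0.87 0 0 0 0 1"

```text
time: 2.05
position: [0.3562, -0.2275, 0.5514]
tool_rot: [0.974, 0.226, -0.001, -0.002]
ft_force: [-0.6, -0.4, -0.0]
grip_width: 0.0874
grip_force: 0.0
```

move_arm --moves "0.3 -0.35 0 0 0 0 1; 0.6 -0.7 0 0 0 0 1; 0.73 -0.87 0 0 0 0 1"

```text
time: 2.35
position: [0.3834, -0.1176, 0.5514]
tool_rot: [0.974, 0.226, -0.001, -0.002]
ft_force: [0.0, -0.3, -0.1]
grip_width: 0.0869
grip_force: 0.0
```

move_arm --moves "0.3 -0.35 0 0 0 0 1; 0.6 -0.7 0 0 0 0 1; 0.73 -0.87 0 0 0 0 1"

```text
time: 2.65
position: [0.4109, -0.0076, 0.5511]
tool_rot: [0.974, 0.227, -0.002, -0.002]
ft_force: [0.1, -0.0, 0.4]
grip_width: 0.087
grip_force: 0.0
```

move_arm --moves "0.3 -0.35 0 0 0 0 1; 0.6 -0.7 0 0 0 0 1; 0.73 -0.87 0 0 0 0 1"

```text
time: 2.95
position: [0.4385, 0.1025, 0.5507]
tool_rot: [0.974, 0.227, -0.002, -0.001]
ft_force: [1.0, -0.9, 0.4]
grip_width: 0.0873
grip_force: 0.0
```

move_arm --moves "0.2 -0.2 0 0 0 -0.09 1; 0.4 -0.4 0 0 0 -0.18 1; 0.6 -0.6 0 0 0 -0.27 1; 0.73 -0.87 0 0 0 -0.36 1; 0.73 -0.87 0 0 0 -0.45 1; 0.73 -0.87 0 0 0 -0.54 1; 0.73 -0.87 0 0 0 -0.63 1; 0.73 -0.87 0 0 0 -0.72 1; 0.73 -0.87 0 0 0 -0.787 1; 0.73 -0.87 0 0 0 -0.787 1; 0.73 -0.87 0 0 0 -0.787 1"

```text
time: 4.05
position: [0.466, 0.2096, 0.5517]
tool_rot: [0.665, 0.747, -0.001, -0.001]
ft_force: [0.1, 0.3, 0.3]
grip_width: 0.0869
grip_force: 0.0
```

```bash
cat >> h.py <<'E'
def st():
    o=robot.get_obs(); M=R.from_quat(o["tool_rot"]).as_matrix()
    print("t",o["time"],"p",np.round(o["position"],4),"x_az",np.degrees(np.arctan2(M[1,0],M[0,0])).round(2),"tilt",np.degrees(np.arccos(-M[2,2])).round(2),"q",np.round(o["q"],2),"F",np.round(o["ft_force"],1),"g",o["grip_width"].round(4),o["grip_force"])
    return o,M
def to(p):
    o,M=st(); print("tool shift units:",(M.T@(np.array(p)-o["position"])*10).round(3))
E
python3 -c "
from h import *
to((.4735,.2096,.15))"
```

```text
Traceback (most recent call last):
  File "h.py", line 23, in to
    o,M=st(); print("tool shift units:",(M.T@(np.array(p)-o["position"])*10).round(3))
        ~~^^
  File "h.py", line 20, in st
    print("t",o["time"],"p",np.round(o["position"],4),"x_az",np.degrees(np.arctan2(M[1,0],M[0,0])).round(2),"tilt",np.degrees(np.arccos(-M[2,2])).round(2),"q",np.round(o["q"],2),"F",np.round(o["ft_force"],1),"g",o["grip_width"].round(4),o["grip_force"])
                                                                                                                                                                                                                    ^^^^^^^^^^^^^^^^^^^^^
AttributeError: 'float' object has no attribute 'round'
```

move_arm --moves "0 0.075 0.45 0 0 0 0.7; -0.01 0.075 0.9 0 0 0 0.7; -0.01 0.075 1 0 0 0 0.7"

```text
time: 4.35
position: [0.4706, 0.2087, 0.4472]
tool_rot: [0.664, 0.747, -0.005, -0.004]
ft_force: [-0.2, -0.5, 0.2]
grip_width: 0.0704
grip_force: 0.0
```

move_arm --moves "0 0 0.5 0 0 0 0.7; 0 0 1 0 0 0 0.7; 0 0 1 0 0 0 0.7"

```text
time: 4.65
position: [0.469, 0.2085, 0.3477]
tool_rot: [0.664, 0.748, -0.007, -0.005]
ft_force: [-0.7, 0.2, -0.9]
grip_width: 0.0612
grip_force: 0.0
```

move_arm --moves "0 0 0.5 0 0 0 0.7; 0 0 1 0 0 0 0.7; 0 0 1 0 0 0 0.7"

```text
time: 4.95
position: [0.4721, 0.2091, 0.2511]
tool_rot: [0.664, 0.748, -0.004, -0.003]
ft_force: [-1.1, -0.7, -0.3]
grip_width: 0.0609
grip_force: 0.0
```

move_arm --moves "0 0 0.5 0 0 0 0.7; 0 0 1 0 0 0 0.7; 0 0 1 0 0 0 0.7; 0 0 1 0 0 0 0.7"

```text
time: 5.35
position: [0.4767, 0.2102, 0.1562]
tool_rot: [0.664, 0.748, 0.002, 0.001]
ft_force: [0.3, -0.3, -0.0]
grip_width: 0.0607
grip_force: 0.0
```

```bash
sed -i 's/o\["grip_width"\].round(4)/round(o["grip_width"],4)/' h.py
python3 - <<'E'
from h import *
to((.4735,.2096,.047))
im,K,E=shot("side"); im2,_,_=shot("top")
o=np.hstack([cv2.resize(im[100:230,270:420],(460,400)),cv2.resize(im2[180:260,280:348],(340,400))])
cv2.imwrite("pics/pre.png",cv2.cvtColor(o,cv2.COLOR_RGB2BGR))
E
```

```text
t 5.35 p [0.4767 0.2102 0.1562] x_az 96.82 tilt 0.22 q [0.2  0.5  1.77 0.   0.87 0.08] F [ 0.3 -0.3 -0. ] g 0.0607 0.0
tool shift units: [-0.003 -0.037  1.092]
```

View pics/pre.png

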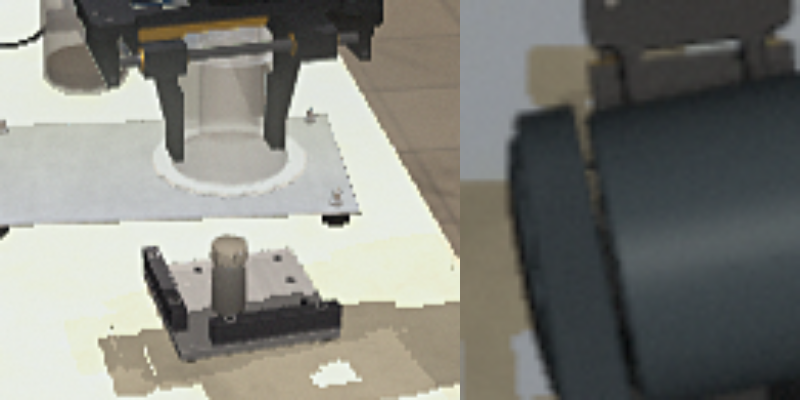

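The side view shows the open fingers straddling the vial, whose cap is at about (345,181) and matches the prediction. I'll descend and grip.

move_arm --moves "0 -0.03 0.3 0 0 0 0.7; 0 -0.03 0.6 0 0 0 0.7; 0 -0.03 0.8 0 0 0 0.7; 0 -0.03 1 0 0 0 0.7; 0 -0.03 1 0 0 0 0.7"

```text
time: 5.95
position: [0.4724, 0.2095, 0.0548]
tool_rot: [0.664, 0.748, 0.001, 0.001]
ft_force: [0.0, -0.7, -0.8]
grip_width: 0.061
grip_force: 0.0
```

move_arm --moves "0 0 0.09 0 0 0 0.6; 0 0 0.09 0 0 0 0.5; 0 0 0.09 0 0 0 0.4; 0 0 0.09 0 0 0 0.35; 0 0 0.09 0 0 0 0.3; 0 0 0.09 0 0 0 0.2; 0 0 0.09 0 0 0 0.2; 0 0 0.09 0 0 0 0.2" --squeeze 10

```text
time: 6.75
position: [0.4713, 0.2093, 0.0449]
tool_rot: [0.664, 0.748, 0.0, 0.0]
ft_force: [0.4, 0.1, 4.1]
grip_width: 0.0269
grip_force: 10.0
```

```bash
python3 -c "
from h import *
st()"
```

```text
t 6.75 p [0.4713 0.2093 0.0449] x_az 96.83 tilt 0.06 q [0.2  0.69 1.85 0.   0.6  0.08] F [0.4 0.1 4.1] g 0.0269 10.0095293414779
```

move_arm --moves "0 0 -0.2 0 0 0 0.2; 0 0 -0.4 0 0 0 0.2; 0 0 -0.5 0 0 0 0.2; 0 0.2 -0.5 0 0 0 0.2; 0 0.45 -0.5 0 0 0 0.2; 0 0.7 -0.5 0 0 0 0.2; 0 0.9 -0.5 0 0 0 0.2; 0 1 -0.5 0 0 0 0.2; 0 1 -0.5 0 0 0 0.2"

```text
time: 7.65
position: [0.5711, 0.221, 0.0941]
tool_rot: [0.664, 0.748, 0.0, 0.0]
ft_force: [0.5, -0.6, 0.0]
grip_width: 0.0272
grip_force: 10.0
```

Run:
```python
from h import *
to((.585,.223,.034))
im,K,E=shot("side")
o=cv2.resize(im[110:220,270:400],(520,440))
cv2.imwrite("pics/v1.png",cv2.cvtColor(o,cv2.COLOR_RGB2BGR))
```

```text
t 7.65 p [0.5711 0.221  0.0941] x_az 96.81 tilt 0.02 q [ 0.19  0.69  1.58 -0.    0.87  0.07] F [ 0.5 -0.6  0. ] g 0.0272 9.997186906985007
tool shift units: [0.003 0.14  0.601]
```

View pics/v1.png

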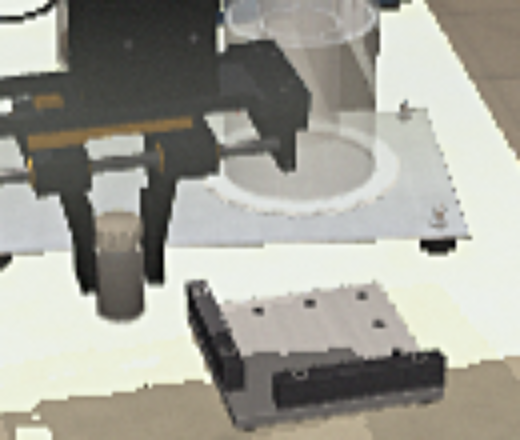

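The vial is held upright with its base at crop (120,318), well clear of the fixture. I'll lower it gently.

move_arm --moves "0 0.14 0.15 0 0 0 0.2; 0 0.14 0.3 0 0 0 0.2; 0 0.14 0.42 0 0 0 0.2; 0 0.14 0.5 0 0 0 0.2; 0 0.14 0.55 0 0 0 0.2; 0 0.14 0.58 0 0 0 0.2; 0 0.14 0.6 0 0 0 0.2; 0 0.14 0.61 0 0 0 0.2; 0 0.14 0.61 0 0 0 0.2"

```text
time: 8.6
position: [0.5843, 0.2228, 0.0338]
tool_rot: [0.664, 0.748, 0.0, 0.0]
ft_force: [-0.3, -0.6, 0.2]
grip_width: 0.0269
grip_force: 10.0
```

move_arm --moves "0 0 0.01 0 0 0 0.2; 0 0 0.02 0 0 0 0.2; 0 0 0.02 0 0 0 0.2"

```text
time: 8.9
position: [0.5845, 0.2229, 0.0329]
tool_rot: [0.664, 0.748, 0.0, 0.0]
ft_force: [-1.3, 0.3, 6.8]
grip_width: 0.0269
grip_force: 10.0
```

move_arm --moves "0 0 0.01 0 0 0 0.2; 0 0 0.02 0 0 0 0.2; 0 0 0.02 0 0 0 0.2"

```text
time: 9.2
position: [0.5845, 0.2229, 0.0322]
tool_rot: [0.664, 0.748, 0.001, 0.001]
ft_force: [-3.5, -0.9, 13.3]
grip_width: 0.0268
grip_force: 10.0
```

move_arm --moves "0 0 -0.03 0 0 0 0.2; 0 0 -0.03 0 0 0 0.35; 0 0 -0.03 0 0 0 0.4; 0 0 -0.03 0 0 0 0.5; 0 0 -0.03 0 0 0 0.5; 0 0 -0.03 0 0 0 0.5; 0 0 -0.03 0 0 0 0.5; 0 0 -0.03 0 0 0 0.5"

```text
time: 10.0
position: [0.584, 0.2227, 0.0324]
tool_rot: [0.664, 0.748, -0.0, -0.0]
ft_force: [0.2, 0.7, -0.0]
grip_width: 0.0431
grip_force: 0.0
```

move_arm --moves "0 0 -0.1 0 0 0 0.5; 0 0 -0.3 0 0 0 0.5; 0 0 -0.6 0 0 0 0.5; 0 0 -1 0 0 0 0.5; 0 0 -1 0 0 0 0.5; 0 0 -1 0 0 0 0.5"

```text
time: 10.6
position: [0.5848, 0.2229, 0.1345]
tool_rot: [0.664, 0.748, 0.001, 0.001]
ft_force: [-1.1, 0.4, 0.3]
grip_width: 0.0434
grip_force: 0.0
```

Run:
```python
from h import *
st()
im,K,E=shot("side")
o=cv2.resize(im[110:220,270:400],(390,330))
b=cv2.resize(im[230:290,325:415],(410,273),interpolation=cv2.INTER_CUBIC)
o=np.hstack([o,cv2.copyMakeBorder(b,0,57,0,0,cv2.BORDER_CONSTANT)])
cv2.imwrite("pics/v2.png",cv2.cvtColor(o,cv2.COLOR_RGB2BGR))
print(proj(K,E,(.5845,.2229,.058)),proj(K,E,(.5845,.2229,0)))
```

```text
t 10.6 p [0.5848 0.2229 0.1345] x_az 96.84 tilt 0.19 q [ 0.19  0.65  1.52 -0.    0.97  0.07] F [-1.1  0.4  0.3] g 0.0434 0.0
[294.256967   190.49919058] [295.53040535 212.67380412]
```

View pics/v2.png

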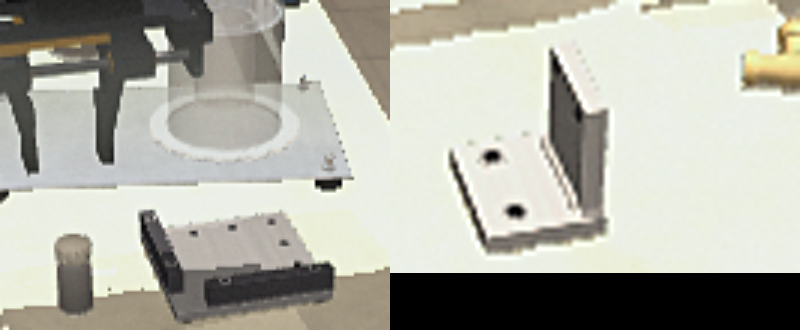

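The vial stands upright and free at crop (75,270). I'll cross-check the bracket pose from the side image.

Run:
```python
from h import *
im,K,E=load("side"); f=lambda u,v,z: onz(K,E,325+(u-390)*90/410-.5,230+v*60/273-.5,z)[:2].round(4)
print("foot far-left, far-right top",f(488,240,.01),f(450,148,.01))
print("foot near-left bottom",f(605,232,0))
print("web top: left outer,left inner,right inner",f(608,106,.06),f(596,111,.06),f(552,47,.06), "right outer",f(570,40,.06))
print("holes",f(492,156,.01),f(515,211,.01))
st()
```

```text
foot far-left, far-right top [0.5106 0.4675] [0.5174 0.4117]
foot near-left bottom [0.4619 0.4586]
web top: left outer,left inner,right inner [0.4622 0.4529] [0.4674 0.4553] [0.4767 0.4139] right outer [0.4687 0.4104]
holes [0.501  0.4189] [0.4973 0.4526]
t 10.65 p [0.5838 0.2227 0.133 ] x_az 96.84 tilt 0.02 q [ 0.19  0.65  1.52 -0.    0.97  0.07] F [-0.5 -0.3 -0.3] g 0.0435 0.0
```

move_arm --moves "0.4 -0.15 0 0 0 0 0.5; 0.8 -0.3 0 0 0 0 0.5; 1 -0.4 0 0 0 0 0.5; 1 -0.4 0 0 0 0 0.5"

```text
time: 11.05
position: [0.5289, 0.3193, 0.1307]
tool_rot: [0.662, 0.749, -0.002, -0.001]
ft_force: [-0.4, -0.2, 0.1]
grip_width: 0.0436
grip_force: 0.0
```

move_arm --moves "0.4 -0.15 0 0 0 0 0.5; 0.8 -0.3 0 0 0 0 0.5; 1 -0.4 0 0 0 0 0.5; 1 -0.4 0 0 0 0 0.5"

```text
time: 11.45
position: [0.4789, 0.4131, 0.1312]
tool_rot: [0.662, 0.749, -0.001, -0.001]
ft_force: [0.0, -0.6, 0.8]
grip_width: 0.0434
grip_force: 0.0
```

move_arm --moves "0.22 -0.08 0 0 0 0 0.5; 0.22 -0.08 0 0 0 0 0.5; 0.22 -0.08 0 0 0 0 0.5; 0.22 -0.08 0 0 0 0 0.5; 0.22 -0.08 0 0 0 0 0.5"

```text
time: 11.95
position: [0.4711, 0.4315, 0.1324]
tool_rot: [0.664, 0.747, -0.0, 0.0]
ft_force: [-0.3, 0.9, -0.6]
grip_width: 0.0434
grip_force: 0.0
```

Run:
```python
from h import *
to((.4695,.433,.030))
im,K,E=shot("side")
o=cv2.resize(im[160:300,300:440],(560,560),interpolation=cv2.INTER_CUBIC)
cv2.imwrite("pics/b1.png",cv2.cvtColor(o,cv2.COLOR_RGB2BGR))
```

```text
t 11.95 p [0.4711 0.4315 0.1324] x_az 96.74 tilt 0.03 q [ 0.57  0.67  1.48 -0.    0.99  0.45] F [-0.3  0.9 -0.6] g 0.0434 0.0
tool shift units: [ 0.018 -0.014  1.024]
```

View pics/b1.png

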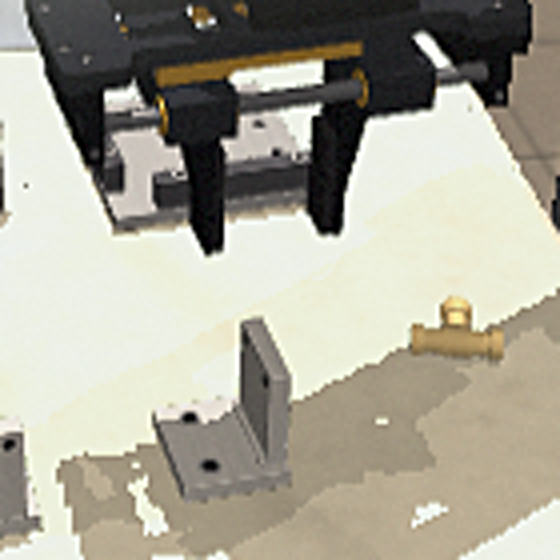

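The web at crop (262,390) lies between the two fingers at x 207 and 330, and the tee is well away from them. I'll descend and grasp.

move_arm --moves "0.02 -0.015 0.3 0 0 0.005 0.5; 0.02 -0.015 0.6 0 0 0.005 0.5; 0.02 -0.015 0.8 0 0 0.005 0.5; 0.02 -0.015 0.9 0 0 0.005 0.5; 0.02 -0.015 1 0 0 0.005 0.5; 0.02 -0.015 1 0 0 0.005 0.5; 0.02 -0.015 1 0 0 0.005 0.5"

```text
time: 12.7
position: [0.4692, 0.4348, 0.0332]
tool_rot: [0.667, 0.745, 0.001, 0.0]
ft_force: [0.6, 0.4, 0.5]
grip_width: 0.0435
grip_force: 0.0
```

move_arm --moves "0 0 0.02 0 0 0 0.4; 0 0 0.02 0 0 0 0.3; 0 0 0.02 0 0 0 0.2; 0 0 0.02 0 0 0 0.1; 0 0 0.02 0 0 0 0; 0 0 0.02 0 0 0 0; 0 0 0.02 0 0 0 0; 0 0 0.02 0 0 0 0; 0 0 0.02 0 0 0 0" --squeeze 40

```text
time: 13.6
position: [0.4687, 0.4346, 0.0308]
tool_rot: [0.667, 0.745, 0.0, 0.0]
ft_force: [-0.5, 0.3, 2.4]
grip_width: 0.0097
grip_force: 40.0
```

```bash
python3 -c "
from h import *
st()"
```

```text
t 13.6 p [0.4687 0.4346 0.0308] x_az 96.38 tilt 0.02 q [0.57 0.81 1.53 0.   0.8  0.46] F [-0.5  0.3  2.4] g 0.0097 39.999814415350556
```

move_arm --moves "0 0 -0.2 0 0 0 0; 0 0 -0.5 0 0 0 0; 0 0 -0.6 0 0 0 0; -0.2 -0.05 -0.6 0 0 -0.005 0; -0.5 -0.1 -0.6 0 0 -0.005 0; -0.8 -0.15 -0.6 0 0 -0.005 0; -1 -0.2 -0.6 0 0 -0.005 0; -1 -0.2 -0.6 0 0 -0.005 0"

```text
time: 14.4
position: [0.4582, 0.3301, 0.0896]
tool_rot: [0.665, 0.747, -0.002, -0.001]
ft_force: [-0.3, -0.1, -1.9]
grip_width: 0.0098
grip_force: 40.0
```

move_arm --moves "-0.25 -0.05 0 0 0 0 0; -0.5 -0.1 0 0 0 0 0; -0.8 -0.15 0 0 0 0 0; -1 -0.2 0 0 0 0 0; -1 -0.2 0 0 0 0 0; -1 -0.2 0 0 0 0 0"

```text
time: 15.0
position: [0.4525, 0.2318, 0.0904]
tool_rot: [0.664, 0.748, 0.001, 0.0]
ft_force: [0.2, 0.3, -1.2]
grip_width: 0.0099
grip_force: 40.0
```

```bash
python3 -c "
from h import *
to((.4539,.2001,.049))"
```

```text
t 15.0 p [0.4525 0.2318 0.0904] x_az 96.78 tilt 0.06 q [0.25 0.6  1.85 0.   0.69 0.13] F [ 0.2  0.3 -1.2] g 0.0099 40.00000348314643
tool shift units: [-0.316 -0.024  0.414]
```

move_arm --moves "-0.2 -0.02 0 0 0 0 0; -0.32 -0.02 0 0 0 0 0; -0.32 -0.02 0.1 0 0 0 0; -0.32 -0.02 0.25 0 0 0 0; -0.32 -0.02 0.35 0 0 0 0; -0.32 -0.02 0.4 0 0 0 0; -0.32 -0.02 0.4 0 0 0 0; -0.32 -0.02 0.4 0 0 0 0"

```text
time: 15.8
position: [0.4538, 0.1996, 0.0505]
tool_rot: [0.664, 0.748, 0.0, 0.0]
ft_force: [0.7, -1.2, -1.0]
grip_width: 0.0097
grip_force: 40.0
```

Run:
```python
from h import *
st()
im,K,E=shot("side")
o=cv2.resize(im[145:225,285:395],(797,580),interpolation=cv2.INTER_CUBIC)
cv2.imwrite("pics/b2.png",cv2.cvtColor(o,cv2.COLOR_RGB2BGR))
```

```text
t 15.8 p [0.4538 0.1996 0.0505] x_az 96.85 tilt 0.01 q [0.19 0.67 1.89 0.   0.58 0.07] F [ 0.7 -1.2 -1. ] g 0.0097 39.99982573091984
```

View pics/b2.png

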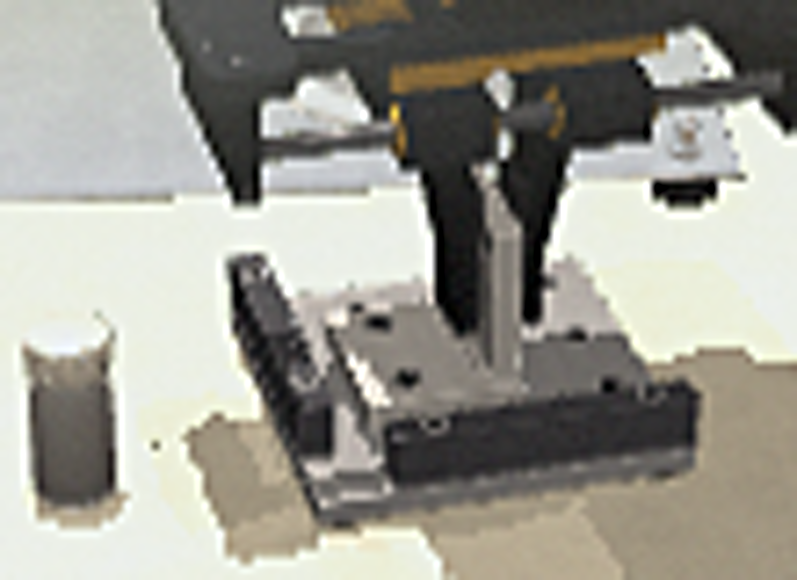

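The bracket is square above the plate inside both fences. The gap to the far fence shows at crop (350,380), and the vial stands clear at (70,430). I'll lower it to the plate.

move_arm --moves "0 0 0.03 0 0 0 0; 0 0 0.05 0 0 0 0; 0 0 0.06 0 0 0 0; 0 0 0.065 0 0 0 0; 0 0 0.065 0 0 0 0"

```text
time: 16.35
position: [0.4537, 0.1992, 0.044]
tool_rot: [0.664, 0.748, -0.0, -0.0]
ft_force: [0.4, 0.7, -1.2]
grip_width: 0.0096
grip_force: 40.0
```

move_arm --moves "0 0 0.01 0 0 0 0; 0 0 0.015 0 0 0 0; 0 0 0.015 0 0 0 0; 0 0 0.015 0 0 0 0"

```text
time: 16.75
position: [0.4538, 0.1992, 0.0427]
tool_rot: [0.664, 0.748, 0.0, 0.0]
ft_force: [-0.3, -0.2, 0.3]
grip_width: 0.0097
grip_force: 40.0
```

move_arm --moves "0 0.02 0 0 0 0 0; 0 0.04 0 0 0 0 0; 0 0.06 0 0 0 0 0; 0 0.07 0 0 0 0 0; 0 0.07 0 0 0 0 0"

```text
time: 17.25
position: [0.4604, 0.2001, 0.0427]
tool_rot: [0.664, 0.748, 0.0, 0.0]
ft_force: [-0.5, -0.2, -2.0]
grip_width: 0.0098
grip_force: 40.0
```

move_arm --moves "0 0.01 0 0 0 0 0; 0 0.02 0 0 0 0 0; 0 0.02 0 0 0 0 0; 0 0.02 0 0 0 0 0"

```text
time: 17.65
position: [0.4607, 0.2001, 0.0428]
tool_rot: [0.664, 0.748, -0.002, -0.001]
ft_force: [-5.2, -0.1, 7.2]
grip_width: 0.0095
grip_force: 40.0
```

move_arm --moves "0 0.01 0 0 0 0 0; 0 0.02 0 0 0 0 0; 0 0.02 0 0 0 0 0; 0 0.02 0 0 0 0 0"

```text
time: 18.05
position: [0.4608, 0.2002, 0.0429]
tool_rot: [0.664, 0.748, -0.003, -0.002]
ft_force: [-8.0, -0.9, 10.9]
grip_width: 0.01
grip_force: 40.0
```

Run:
```python
from h import *
st()
im,K,E=shot("side")
# predicted pixels of bracket far edge & fence
O=np.array([.462,.191]);c,s=np.cos(.119),np.sin(.119);Rm=np.array([[c,-s],[s,c]])
d=np.array(robot.get_obs()["position"][:2])-O; print("tcp in fixture mm",(Rm.T@d*1000).round(2))
np.savez("seat",im=im)
```

```text
t 18.05 p [0.4608 0.2002 0.0429] x_az 96.84 tilt 0.45 q [0.19 0.69 1.87 0.   0.59 0.07] F [-8.  -0.9 10.9] g 0.01 40.00084778526798
tcp in fixture mm [-0.14  9.26]
```

Run:
```python
from h import *
im,K,E=load("side")
O=np.array([.462,.191]);c,s=np.cos(.119),np.sin(.119);Rm=np.array([[c,-s],[s,c]])
f=lambda u,v,z: (Rm.T@(onz(K,E,285+u*110/797-.5,145+v*80/580-.5,z)[:2]-O)*1000).round(1)
print("far fence inner bottom near end (48,36):",f(332,452,.012))
print("left fence outer far end bottom on plate top/edge (36,60):",f(388,483,.012)," near end (-60,60) top:",f(698,400,.03),"far top",f(388,428,.03))
print("plate far-left corner (60,60) z.012:",f(320,512,.012))
# check on gripper: web top left end edges at hover, tcp known (.4538,.1996); expect web +-5, y 22 -> z=.0505-.0308+.06
print("hover tcp fix",(Rm.T@(np.array([.4538,.1996])-O)*1000).round(1))
print("web left end top inner/outer",f(488,238,.0797),f(521,228,.0797)," foot far-left top corner",f(380,432,.0297))
# now: grayscale row profile across gap at seat
g=cv2.cvtColor(im,cv2.COLOR_RGB2GRAY)
g=cv2.cvtColor(np.load("seat.npz")["im"],cv2.COLOR_RGB2GRAY)
for r in range(192,208,2): print(r,g[r,318:352])
```

```text
far fence inner bottom near end (48,36): [49.2 31.7]
left fence outer far end bottom on plate top/edge (36,60): [37.  52.3]  near end (-60,60) top: [-58.2  58.6] far top [36.3 49.5]
plate far-left corner (60,60) z.012: [60.6 61.9]
hover tcp fix [-7.1  9.5]
web left end top inner/outer [ 0.6 30.8] [-10.6  27.6]  foot far-left top corner [39.1 50.6]
192 [ 61  70  31  19  53  90  91  40  26 109 244 240 126 132 122  41   0  43
 126 134 137 135 133 134 146  94   0   4  14  12  73  78 130 124]
194 [153  63  49  29  21 106  90  87  87  77 142 142 137 134 138 136 136 131
 142 136 137 134 137 133 136 143  89  46 102  66  86  83 127 121]
196 [253 154  53  31  26  35  94 102  85 101 107 143 134 132 134 131 136 135
 137 135 135 132 133 135 134 132 137 139 123 147  83  82 127 125]
198 [240 253 156  59  31  23  37 125 135 143 126  69 255 254 123 130 130 137
 140 138 133 140 137 136 136 133 132 134 137 112 141  91 128 125]
200 [237 240 253 111  43  26  24  43  94  88  80  74  65 233 251 125 131 131
  88   0   7  45 123 139 137 135 133 134 137 139 116 118 133 109]
202 [236 237 248 151 110  56  23  17  48  41  44  39  35  37 237 249 156 130
 138 136 133 140 141  93 104  95 115  94  87  36  37  43  43  45]
204 [171 143 147 154 167  67  68  26  48  48  41  43  35  99  44 197 176 138
 123 132  49  45  46  48  43  63 101 106  86  48  54  57  58  58]
206 [174 178 147 144 185 194  63 117  40  41  38  37  27 160 110 121 120 118
 123 126  52  27  43  47  43  43  45  43  46  42  53  44  48  51]
```

Run:
```python
from h import *
_,K,E=load("side")
O=np.array([.462,.191]);c,s=np.cos(.119),np.sin(.119);Rm=np.array([[c,-s],[s,c]])
P=lambda x,y,z: proj(K,E,(*(O+Rm@np.array([x,y])/1000),z/1000)).round(1)
for y in (37,28,20,0,-18): print(y,"front top edge x=44,48:",P(44,y,22),P(48,y,22),"bottom 48:",P(48,y,12),"fence inner top",P(48,min(y,36),30))
im=np.load("seat.npz")["im"]
g=cv2.cvtColor(im,cv2.COLOR_RGB2GRAY)
for r in range(180,210): print(r,g[r,314:340])
```

```text
37 front top edge x=44,48: [333.2 204. ] [331.4 204.3] bottom 48: [331.4 208.1] fence inner top [331.3 201. ]
28 front top edge x=44,48: [332.1 201.9] [330.4 202.1] bottom 48: [330.4 205.9] fence inner top [330.4 199.1]
20 front top edge x=44,48: [331.2 200. ] [329.5 200.2] bottom 48: [329.5 204. ] fence inner top [329.5 197.2]
0 front top edge x=44,48: [329.  195.3] [327.3 195.6] bottom 48: [327.4 199.3] fence inner top [327.3 192.6]
-18 front top edge x=44,48: [327.1 191.3] [325.4 191.5] bottom 48: [325.5 195.2] fence inner top [325.4 188.5]
180 [238 246 197 153 112 116  67 146 252 240 239 237 237 237 237 238 238 237
 238 238 238 237 236 238 238 242]
181 [241 253 124  71  88  86 105 119 248 245 240 239 236 238 238 237 238 237
 237 237 239 237 237 238 239 241]
182 [241 254 138  23 117 121  55 213 146 252 240 238 237 239 238 238 237 238
 238 240 238 237 239 238 239 241]
183 [240 253 159   0 119 154  91 129  64 252 247 240 239 239 240 239 239 241
 242 233 241 238 239 238 238 237]
184 [240 252 221   5  79  92  84  83  70 147 255 246 235 236 238 239 238 239
 241 180 232 219 219 214 204 
[... 2079 characters left out ...]

 120 244 244 126 130 139  82  54]
204 [146 165 168 171 171 143 147 154 167  67  68  26  48  48  41  43  35  99
  44 197 176 138 123 132  49  45]
205 [150 145 174 170 174 152 148 150 157 119  58  59  48  48  43  42  32 169
  57 122 120 123 123 138  42  47]
206 [148 148 176 173 174 178 147 144 185 194  63 117  40  41  38  37  27 160
 110 121 120 118 123 126  52  27]
207 [148 148 171 174 174 174 150 138 254 254 109  70  55  44  58  54  56 163
 200 144 134 103 104  87  45  32]
208 [151 146 147 175 175 175 175 142 251 253 187  62 101 124 136 134 130 200
 192 194 198 125 104 116  45  34]
209 [150 148 143 171 172 172 172 165 251 247 254  89  92 219 190 189 187 188
 178 179 182 191 100 113  43  28]
```

The side image still shows a gap of about 4 mm at the far fence. The force ratio Fx/Fz ≈ 0.65 points to plate friction, with the foot's front edge digging in, so this stop is not the fence. I'll unload z and push on.

move_arm --moves "0 -0.02 -0.01 0 0 0 0; 0 -0.02 -0.02 0 0 0 0; 0 -0.02 -0.02 0 0 0 0; 0 -0.02 -0.02 0 0 0 0"

```text
time: 18.5
position: [0.4633, 0.2004, 0.0444]
tool_rot: [0.664, 0.748, 0.0, 0.0]
ft_force: [0.6, 0.3, -2.0]
grip_width: 0.0099
grip_force: 40.0
```

move_arm --moves "0 0.01 0 0 0 0 0; 0 0.02 0 0 0 0 0; 0 0.03 0 0 0 0 0; 0 0.03 0 0 0 0 0; 0 0.03 0 0 0 0 0"

```text
time: 19.0
position: [0.4636, 0.2004, 0.0442]
tool_rot: [0.664, 0.748, -0.002, -0.001]
ft_force: [-6.0, 0.0, -0.6]
grip_width: 0.0099
grip_force: 40.0
```

That is the real fence contact: TCP x is 2.7 mm in the fixture frame against 3 expected, with no vertical load. I'll back off slightly, lower to just touching, then slide to the left fence.

move_arm --moves "0 -0.03 0 0 0 0 0; 0 -0.03 0.005 0 0 0 0; 0 -0.03 0.01 0 0 0 0; 0.03 -0.03 0.01 0 0 0 0; 0.05 -0.03 0.01 0 0 0 0; 0.07 -0.03 0.01 0 0 0 0; 0.08 -0.03 0.01 0 0 0 0; 0.08 -0.03 0.01 0 0 0 0"

```text
time: 19.8
position: [0.4623, 0.2086, 0.0437]
tool_rot: [0.664, 0.748, 0.001, 0.0]
ft_force: [-0.1, -0.4, -2.0]
grip_width: 0.0098
grip_force: 40.0
```

move_arm --moves "0.01 0 0 0 0 0 0; 0.02 0 0 0 0 0 0; 0.02 0 0 0 0 0 0; 0.02 0 0 0 0 0 0"

```text
time: 20.2
position: [0.4619, 0.2101, 0.0437]
tool_rot: [0.664, 0.748, 0.0, 0.0]
ft_force: [1.8, -2.9, -1.5]
grip_width: 0.0097
grip_force: 40.0
```

move_arm --moves "0 0.01 0.005 0 0 0 0; 0 0.02 0.005 0 0 0 0; 0.01 0.04 0.005 0 0 0 0; 0.02 0.05 0.005 0 0 0 0; 0.03 0.06 0.005 0 0 0 0; 0.03 0.06 0.005 0 0 0 0; 0.03 0.06 0.005 0 0 0 0" --squeeze 55

```text
time: 20.9
position: [0.4625, 0.2105, 0.0431]
tool_rot: [0.663, 0.749, -0.006, -0.002]
ft_force: [-6.4, -15.8, 8.5]
grip_width: 0.0098
grip_force: 55.0
```

```bash
cat >> h.py <<'E'
def fx():
    o,M=st(); a=.119;O=np.array([.462,.191]);Rm=np.array([[np.cos(a),-np.sin(a)],[np.sin(a),np.cos(a)]])
    print("fix tcp mm",(Rm.T@(o["position"][:2]-O)*1000).round(2),"F fix",(Rm.T@o["ft_force"][:2]).round(1),"Fz",round(o["ft_force"][2],1),"mom",o["moment"].round(2),"rot",o["tool_rot"].round(4))
E
python3 -c "
from h import *
fx()"
```

```text
t 20.9 p [0.4625 0.2105 0.0431] x_az 96.96 tilt 0.67 q [ 0.21  0.69  1.86 -0.01  0.6   0.09] F [ -6.4 -15.8   8.5] g 0.0098 55.03044323064387
fix tcp mm [ 2.8  19.26] F fix [ -8.2 -14.9] Fz 8.5 mom [-2.87  0.45 -0.18] rot [ 0.6629  0.7487 -0.0056 -0.0018]
```

move_arm --moves "0 0.02 -0.005 0 0 0 0; 0 0.04 -0.005 0 0 0 0; 0 0.06 -0.005 0 0 0 0; 0 0.06 -0.005 0 0 0 0; 0 0.06 -0.005 0 0 0 0"

```text
time: 21.4
position: [0.4627, 0.2105, 0.0435]
tool_rot: [0.663, 0.749, -0.01, -0.005]
ft_force: [-13.2, -14.8, 15.1]
grip_width: 0.0097
grip_force: 55.0
```

```bash
python3 -c "
from h import *
fx()"
```

```text
t 21.4 p [0.4627 0.2105 0.0435] x_az 96.97 tilt 1.31 q [ 0.21  0.7   1.85 -0.01  0.62  0.09] F [-13.2 -14.8  15.1] g 0.0097 55.0484668178251
fix tcp mm [ 3.05 19.27] F fix [-14.9 -13.2] Fz 15.1 mom [-2.85  1.62 -0.19] rot [ 0.6628  0.7487 -0.0101 -0.0054]
```

The TCP is at the seat, but the push pitches the foot nose-down by about 0.02 rad. I'll counter that with a small turn of the tool.

move_arm --moves "0 0 0 -0.007 0.003 0 0; 0 0.01 0 -0.014 0.006 0 0; 0 0.02 0 -0.02 0.006 0 0; 0 0.02 0 -0.02 0.006 0 0; 0 0.02 0 -0.02 0.006 0 0"

```text
time: 21.9
position: [0.4623, 0.2103, 0.0427]
tool_rot: [0.663, 0.749, 0.002, -0.0]
ft_force: [-13.3, -16.8, 14.2]
grip_width: 0.0093
grip_force: 55.0
```

```bash
python3 -c "
from h import *
fx()"
```

```text
t 21.9 p [0.4623 0.2103 0.0427] x_az 96.97 tilt 0.29 q [0.2  0.69 1.87 0.01 0.58 0.08] F [-13.3 -16.8  14.2] g 0.0093 55.048816837370396
fix tcp mm [ 2.59 19.09] F fix [-15.2 -15.1] Fz 14.2 mom [-3.34  2.62 -0.26] rot [ 6.628e-01  7.488e-01  2.500e-03 -4.000e-04]
```

move_arm --moves "0 0.02 -0.005 0 0 0 0; 0 0.03 -0.008 0 0 0 0; 0 0.04 -0.008 -0.003 0 0 0; 0 0.04 -0.008 -0.003 0 0 0; 0 0.04 -0.008 -0.003 0 0 0"

```text
time: 22.4
position: [0.4624, 0.2103, 0.0427]
tool_rot: [0.663, 0.749, 0.001, -0.001]
ft_force: [-18.1, -17.3, 13.7]
grip_width: 0.0097
grip_force: 55.0
```

```bash
python3 -c "
from h import *
fx()"
```

```text
t 22.4 p [0.4624 0.2103 0.0427] x_az 96.98 tilt 0.2 q [0.2  0.69 1.87 0.01 0.58 0.08] F [-18.1 -17.3  13.7] g 0.0097 55.0320253148675
fix tcp mm [ 2.68 19.1 ] F fix [-20. -15.] Fz 13.7 mom [-3.23  3.15 -0.24] rot [ 0.6628  0.7488  0.0011 -0.0013]
```

move_arm --moves "0.01 0.01 -0.01 0 0 0 0; 0.02 0.02 -0.012 0 0 0 0; 0.03 0.03 -0.012 -0.003 0.003 0 0; 0.04 0.04 -0.012 -0.003 0.003 0 0; 0.04 0.04 -0.012 -0.003 0.003 0 0; 0.04 0.04 -0.012 -0.003 0.003 0 0"

```text
time: 23.0
position: [0.4625, 0.2106, 0.0429]
tool_rot: [0.662, 0.75, -0.001, -0.003]
ft_force: [-20.4, -33.1, 11.1]
grip_width: 0.0095
grip_force: 55.1
```

```bash
python3 -c "
from h import *
fx()"
```

```text
t 23.0 p [0.4625 0.2106 0.0429] x_az 97.14 tilt 0.31 q [0.21 0.69 1.86 0.01 0.59 0.08] F [-20.4 -33.1  11.1] g 0.0095 55.069114761427045
fix tcp mm [ 2.8  19.38] F fix [-24.1 -30.4] Fz 11.1 mom [-6.1   3.26 -0.33] rot [ 0.6617  0.7498 -0.001  -0.0025]
```

move_arm --moves "0 0.02 -0.005 0 0 0 0; -0.005 0.03 -0.005 0 0 0 0; -0.01 0.045 -0.005 -0.003 0 0 0; -0.01 0.045 -0.005 -0.003 0 0 0; -0.01 0.045 -0.005 -0.003 0 0 0; -0.01 0.045 -0.005 -0.003 0 0 0"

```text
time: 23.6
position: [0.4626, 0.2105, 0.043]
tool_rot: [0.662, 0.75, -0.002, -0.004]
ft_force: [-25.9, -29.3, 14.2]
grip_width: 0.0099
grip_force: 55.0
```

Run:
```python
from h import *
fx()
im,K,E=shot("side"); O=np.array([.462,.191]);c,s=np.cos(.119),np.sin(.119);Rm=np.array([[c,-s],[s,c]])
g=cv2.cvtColor(im,cv2.COLOR_RGB2GRAY)
for r in range(196,209,2): print(r,g[r,318:340])
# vial: dark body blob near (295,200)
print("vial col profile",g[204,280:312]); fx()
```

```text
t 23.6 p [0.4626 0.2105 0.043 ] x_az 97.11 tilt 0.54 q [0.2  0.69 1.86 0.01 0.6  0.07] F [-25.9 -29.3  14.2] g 0.0099 55.033590383827686
fix tcp mm [ 2.92 19.34] F fix [-29.2 -26. ] Fz 14.2 mom [-5.42  4.2  -0.24] rot [ 0.6619  0.7496 -0.0022 -0.0042]
196 [253 156  54  38  27  28  64  80  60  73  72 137 143 140 136 120 132 130
 141 136 137 137]
198 [242 252 155  58  40  18  36 126 135 140 128  82 134 141 136 137 138 135
 137 138 134 138]
200 [235 241 253 112  39  28  29  37  90  87  82  77  71 157 135 133 135 135
 142 139 141 138]
202 [235 239 248 179 119  46  23  25  48  41  39  38  24 202 165 130 136 128
  84  39  18  88]
204 [232 235 239 245 253  65  66  19  55  42  45  42  31 102 254 122 131 136
 138 107  51  46]
206 [146 140 177 176 185 159  69 117  40  39  40  39  36  57 128 240 248 149
 152 161  48  26]
208 [175 175 143 138 133 181 194  65 100 121 135 131 127 211  77 127 121 122
 130 137  46  36]
vial col profile [238 238 239 238 239 238 239 243 252 104  81  87  95  95  98  93  94  89
  87  71  93 249 243 238 236 237 239 237 239 241 245 231]
t 23.65 p [0.4626 0.2106 0.043 ] x_az 97.11 tilt 0.54 q [0.2  0.69 1.86 0.01 0.6  0.07] F [-26.6 -28.6  15.1] g 0.0097 55.03369317390025
fix tcp mm [ 2.93 19.35] F fix [-29.8 -25.3] Fz 15.1 mom [-5.41  4.21 -0.28] rot [ 0.6619  0.7496 -0.0021 -0.0042]
```

The front-face strip is gone, so the foot is against the far fence. The vial blob is unchanged, and the forces are steady at about 29 N towards the far fence and 25 N towards the left. I'll hold briefly, then hand in.

move_arm --moves "0 0 0 0 0 0 0; 0 0 0 0 0 0 0; 0 0 0 0 0 0 0; 0 0 0 0 0 0 0; 0 0 0 0 0 0 0"

```text
time: 24.15
position: [0.4626, 0.2106, 0.043]
tool_rot: [0.662, 0.75, -0.002, -0.004]
ft_force: [-26.4, -28.5, 14.7]
grip_width: 0.0096
grip_force: 55.0
```

```bash
python3 -c "
from h import *
fx(); print(robot.hand_in())"
```

```text
t 24.15 p [0.4626 0.2106 0.043 ] x_az 97.12 tilt 0.54 q [0.2  0.69 1.86 0.01 0.6  0.07] F [-26.4 -28.5  14.7] g 0.0096 55.03377143293619
fix tcp mm [ 2.92 19.36] F fix [-29.6 -25.2] Fz 14.7 mom [-5.43  4.22 -0.27] rot [ 0.6618  0.7496 -0.0021 -0.0042]
the job is handed in; nothing more can be done
None
```

The job is handed in at 24 s, with no verdict returned: the vial stands upright on the bench clear of the fixture, and the bracket is held in the corner with a wrist push of about 30 N towards the far fence and 25 N towards the left one (friction takes part of each).

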